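# Find the heavy side of a sealed eccentric drum and hold it down

### The arm

A 7-joint arm with a two-finger parallel gripper is mounted at the origin on the work surface. World frame = base frame: x ahead of the robot, y to its left, z up, the work surface at z = 0. Lengths are in m, angles in rad, forces in N, time in s.
With the tool pointing down it reaches from about 0.4 to 0.85 m from the base axis. Payload 6.9 kg.
Tool frame: the origin (TCP) lies on the centre line of the jaws, within the pads' length; the fingertips stand ctrl.nose_length ahead of it and the grasp point (between the pads) lies 2 mm behind it (ctrl.nose_length is the distance from the TCP to the fingertips, in m); z points along the fingers, y is the direction in which the jaws open and shut (so a half turn about z gives the same grasp; the last joint's range is limited). The gripper opens to 85 mm and grips with 20 to 120 N. Pads are 22 mm wide; open, the fingers measure 114 mm over their backs; the gripper's body (76 mm by 85 mm) begins 54 mm behind the grasp point. The pads swing forward as they close: fully open they stand 13 mm farther back than shut.
Start: joints at [0.105, 0.507, -0.238, 1.5, 0.126, 1.149, -0.155], TCP at [0.625, -0, 0.227] pointing down, gripper open.
Joint ranges: [-3.08, 3.08], [-0.24, 2.05], [-1.43, 1.35], [0, 2.5], [-1.52, 4.66], [0.17, 1.96], [-2.89, 2.89]. Speed limits (rad/s): [2.39, 2.39, 3.14, 3.14, 3.14, 3.14, 3.14].

### API

Orientations are given as a unit quaternion [x, y, z, w].
In Python, from workcell import ctrl gives the robot as it stands. The module is installed in compiled form; this text tells all that it offers.
- The arm moves only by the tool servo_tool, never from a script. Its argument "deltas" is a list of rows, each a list of 5 numbers: the closure, from 0 (fully open) to 1 (shut), then the shift along the world's x, y, z in cm, then the turn about the world's z in degrees. In form: [[gripper, tx, ty, tz, spin], ...]. A call has 1 to 5 rows; each row is the pose to reach, as a shift and turn from the pose commanded when the call began; what a row does not reach only later rows make up. A row lasts 1/10 s, in which the tool goes at most 50 mm and 8.59 degrees, less where a joint would pass 70% of its speed; a pose out of reach is approached as far as the arm can. A call with a gripper value outside its range is refused whole. The fingers move at their own pace and stop on an object; "newtons" is the grip in N (left out, the last holds). Time passes only in rows, so rows that repeat a pose let the fingers close. It gives the time, the measured TCP pose, the force and the opening at its end, in the units of the state.
- ctrl.get_state(): the state, without advancing time (a new reading comes with each control period).
- ctrl.get_image(name): name is "scene" or "side" or "wrist"; returns a dict with "color" (420x560x3 uint8, blue, green, red), "K" (3x3 intrinsics, pixels), "extrinsics" (4x4, takes a point from camera to world coordinates). Camera axes: x right, y down, z forward; pixel columns grow to the right and rows downward; lengths in m; the calibration is good to about 2 mm. The wrist camera is an equidistant fisheye: a pixel r from the principal point sees the ray r / f radians off the axis. A picture is of the moment at which its call begins. There is no depth.
- ctrl.finish_job(): hands the job in, once; it reports no verdict.
The state is a dict: "clock": time; "joint_pos": joint angles; "qd": joint speeds; "joint_torque": joint torques, N m; "tool_pos": TCP position; "ee_rot": TCP orientation; "force": force on the tool from outside, world axes, zero at the start; "ft_torque": the same for the moment, N m; "gripper_width": finger opening in m.
Only numpy, scipy, OpenCV 4.12 (cv2) and the standard library are available. Lean on these libraries where they do the work, as an engineer would, in place of code of your own. Each camera call takes 0.05 s, during which the arm holds its last target.

### The job

On the bearing stand is a sealed drum with a hidden eccentric weight: take its crank handle and turn the drum through at least one full turn, feeling through the handle which side is heavy. Then bring the heavy side to the bottom and finish while still gripping the handle, holding the drum still with the heavy side straight down (within about 20 degrees). Leave everything else on the bench where it is.

Things in the scene. Friction and masses are not known exactly. Their poses are not given: they have to be found in the camera images.
- hub (a point): point on the drum's level turning axis, 135 mm above the bench, half-way along the handle's grip, so 65 mm out from the drum's front face: the centre of the circle in which the grip's centre travels. Its y axis runs along the turning axis towards the drum and the post behind it; z is up; x is level, square to the axis. Fixed to the stand
- face (a point): centre of the front face of the drum: a plain closed aluminium cylinder, 150 mm diameter, 40 mm long (it reaches 40 mm from here along +y; same axes as point hub). A steel weight hidden inside, different each time in its place round the axis and not to be seen from outside, makes one side heavy. The handle is counterbalanced and adds nothing
- post_top (a point): top of the single grey bearing post behind the drum, 170 mm above the bench. Post and steel foot are fixed; the foot, 170 x 170 x 14 mm, reaches from 117 mm in front of this point (towards the handle) to 53 mm behind it. The bearing's seal drags a constant 0.28 N m (5.6 N at the handle): the drum stays where it is left and never swings by itself
- drum (a joint): turn of the drum, rad, either way, not limited to one turn. At 0 the handle is straight above the axis; at a the grip's centre is 50 mm x (sin a, 0, cos a) from point hub in hub's axes. It tells nothing of the heavy side. Starts within 0.85 of 0. Weight's pull: 0.19 to 0.24 N m at most (3.8 to 4.9 N at the handle, heavy side level with the axis), a sine round the turn
- handle: black round grip of the crank handle, 18 mm diameter, 50 mm long, 50 mm off the turning axis, level; a 10 mm pin, 40 mm of it bare, joins it to the drum. Origin at the grip's centre, y along it to the drum. It revolves freely on its pin: a gripper pointing down, closed across it, can carry it round the circle without turning. Halted, it pushes back with the weight's pull plus or minus up to the drag; averaged over halts from both ways, the pull
- spanner: loose steel open-ended spanner, 170 mm long, lying flat on the bench beside the stand; leave alone. Origin at mid-length on its underside, x along it
- jar: loose jar, 60 mm diameter, 65 mm high, standing near the handle side of the stand; leave alone. Origin at the centre of its underside
- bearing: loose steel ring, 60 mm diameter, 14 mm high, lying near the stand; leave alone. Origin at the centre of its underside
- driver: loose screwdriver lying on the bench; leave alone. Origin near mid-length on its underside, x along it
- sprocket: loose dark steel sprocket, 100 mm diameter, 22 mm high at its hub, lying flat; leave alone. Origin at the centre of its underside
- brush: loose brush lying on the bench; leave alone. Origin near mid-length on its underside, x along it

How it is judged:
By the outcome, as a careful person would: the job done as asked, in the order asked, and still so for the second after the job is handed in, while the arm keeps its last pose, push and grip.
It also fails if it takes over 64 s, if anything falls off the work surface, if the arm or the gripper's body presses on something with over 40 N, if the wrist force passes 120 N, or if a joint passes its speed limit or range.

## Working session

There is one attempt and no reset: what is moved stays moved. The work goes in short steps, Python scripts to look and compute and a tool call to move; the robot and the scene stay as the last step left them, time stands still between calls to the robot, and variables do not carry over. Pictures are saved under pics/ and viewed, and the job is handed in when it is done.

Besides the shell and the picture viewer there is one more tool, called after "Call:" in YAML: its name, and indented under it one key for each argument. servo_tool: Moves the arm, as the interface text tells. Its arguments: {"type":"object","properties":{"deltas":{"type":"array"},"newtons":{"type":"number"}},"required":["deltas"]}

```bash
mkdir -p pics; ls
python3 - <<'E'
from workcell import ctrl
import cv2
s=ctrl.get_state(); print(s, ctrl.nose_length)
for n in ["scene","side","wrist"]:
    d=ctrl.get_image(n); cv2.imwrite(f"pics/{n}0.png",d["color"]); print(n,d["K"],d["extrinsics"])
E
```

```text
pics
{'clock': 0.0, 'joint_pos': array([ 0.10549951,  0.50833228, -0.23750524,  1.50112371,  0.12567799,
        1.1488679 , -0.15479647]), 'qd': array([ 1.52668167e-03, -6.70083556e-04,  3.00539756e-05,  4.09742398e-04,
        1.27250863e-03, -1.92492558e-04,  1.89559923e-03]), 'joint_torque': array([ 1.19726570e-03, -6.20588279e+01, -2.18696728e+00, -2.49655455e+01,
        1.23123583e-02,  1.21321963e-02,  2.04169703e-05]), 'tool_pos': array([ 6.24504893e-01, -7.97200090e-05,  2.26435573e-01]), 'ee_rot': array([ 7.07108574e-01,  7.07104450e-01, -6.23699795e-04, -6.10943193e-04]), 'force': array([ 0.47734001, -0.32730285, -0.61873722]), 'ft_torque': array([-0.0101508 , -0.00908894, -0.05071678]), 'gripper_width': 0.0854348065205908} 0.017
scene [[432.73542516   0.         283.58569391]
 [  0.         432.73542516 208.76958171]
 [  0.           0.           1.        ]] [[-0.84524451  0.34738963 -0.40605685  1.05402807]
 [ 0.53430176  0.56237824 -0.63107238  0.86040992]
 [ 0.00912953 -0.75036735 -0.66095801  1.02283375]
 [ 0.          0.          0.          1.        ]]
side [[422.93404205   0.         285.83416441]
 [  0.         422.93404205 212.66876111]
 [  0.           0.           1.        ]] [[-0.99040466 -0.10945987  0.08436316  0.414878  ]
 [-0.1373522   0.71223039 -0.68837653  0.6938397 ]
 [ 0.0152636  -0.69335879 -0.72043085  0.90101034]
 [ 0.          0.          0.          1.        ]]
wrist [[325.1922621    0.         290.2536163 ]
 [  0.         325.1922621  208.90544281]
 [  0.           0.           1.        ]] [[ 9.99996975e-01  7.57241605e-04 -2.34040781e-03  6.23519366e-01]
 [ 6.57908320e-05 -9.59331461e-01 -2.82282028e-01  7.13017332e-02]
 [-2.45898254e-03  2.82281020e-01 -9.59328609e-01  3.72828242e-01]
 [ 0.00000000e+00  0.00000000e+00  0.00000000e+00  1.00000000e+00]]
```

View pics/scene0.png

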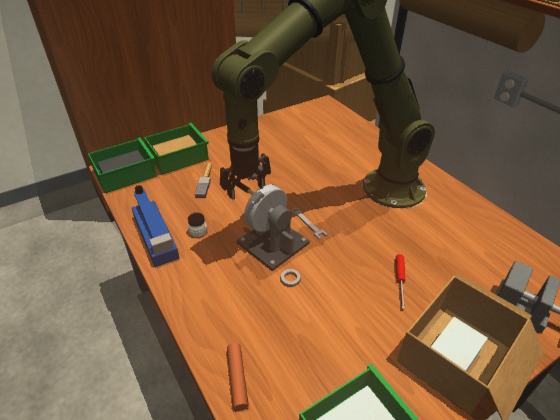

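View pics/side0.png

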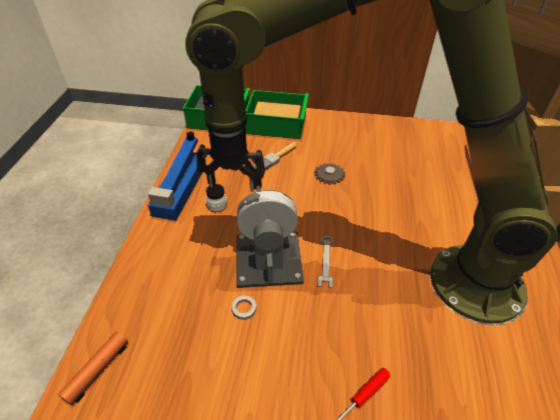

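View pics/wrist0.png

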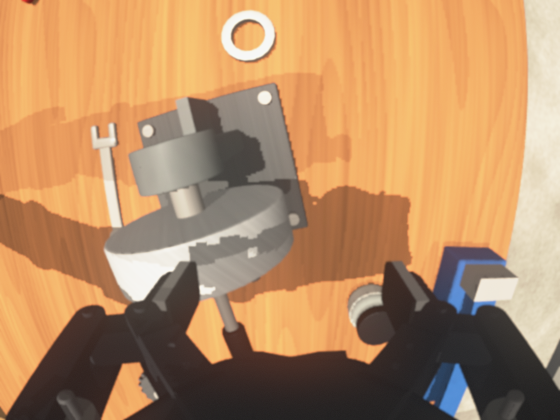

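The wrist view shows the drum, with the handle pin and grip at about (215–240, 295–350) and the foot's corners near (275,84) and (306,226). Scene and side show the stand from behind. I'll zoom in for exact corners.

```bash
cat > h.py <<'E'
import numpy as np, cv2
from workcell import ctrl
def ray(d,n,u,v):
    K=d["K"];E=d["extrinsics"];x=(u-K[0,2])/K[0,0];y=(v-K[1,2])/K[1,1]
    if n=="wrist":
        r=np.hypot(x,y); s=np.sin(r)/r if r>1e-9 else 1; c=np.array([x*s,y*s,np.cos(r)])
    else: c=np.array([x,y,1.])
    w=E[:3,:3]@c; return E[:3,3],w/np.linalg.norm(w)
def onz(d,n,u,v,z):
    o,w=ray(d,n,u,v); return o+w*(z-o[2])/w[2]
def proj(d,n,p):
    E=d["extrinsics"];c=E[:3,:3].T@(np.asarray(p)-E[:3,3]);K=d["K"]
    if n=="wrist":
        r=np.hypot(c[0],c[1]);t=np.arctan2(r,c[2]);x,y=c[:2]/r*t
    else: x,y=c[:2]/c[2]
    return np.array([K[0,0]*x+K[0,2],K[1,1]*y+K[1,2]])
E
python3 - <<'E'
import cv2
w=cv2.imread('pics/wrist0.png')[70:370,80:350]; cv2.imwrite('pics/w0z.png',cv2.resize(w,None,fx=2,fy=2,interpolation=cv2.INTER_CUBIC))
w=cv2.imread('pics/side0.png')[150:300,190:350]; cv2.imwrite('pics/s0z.png',cv2.resize(w,None,fx=4,fy=4,interpolation=cv2.INTER_CUBIC))
w=cv2.imread('pics/scene0.png')[140:290,180:340]; cv2.imwrite('pics/c0z.png',cv2.resize(w,None,fx=4,fy=4,interpolation=cv2.INTER_CUBIC))
E
```

```text
(no output)
```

View pics/w0z.png

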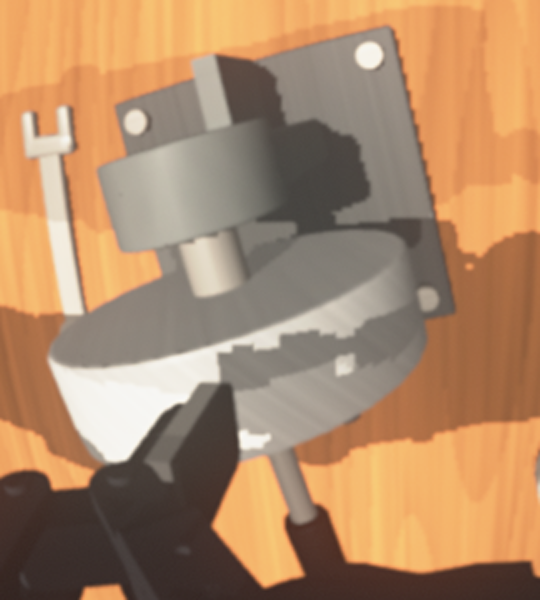

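View pics/s0z.png

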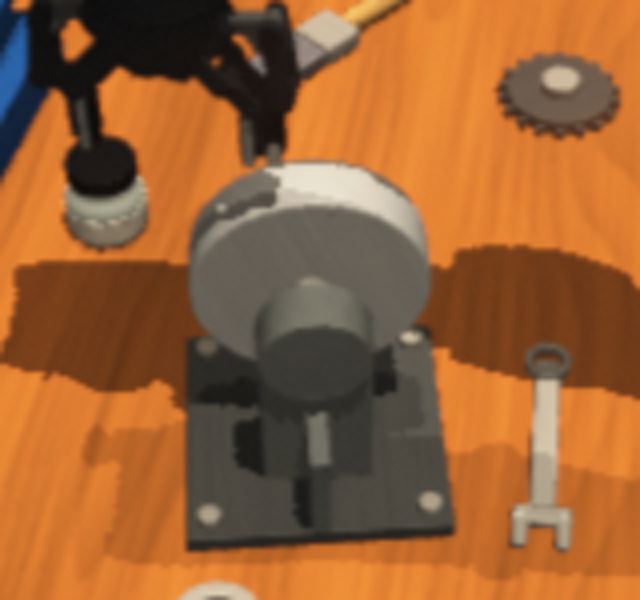

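View pics/c0z.png

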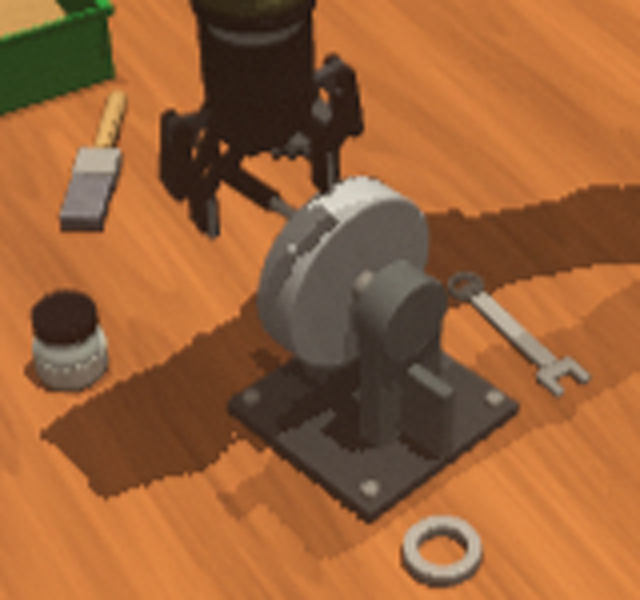

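Run:
```python
from h import *
D={n:ctrl.get_image(n) for n in ["scene","side","wrist"]}
P={"wrist":[(275.5,83.5),(307.5,227),(137.5,122)],"side":[(236.75,233.5),(297,232.5),(303.25,282.2),(236.75,285.5)],"scene":[(237,241.2),(309.5,241.2),(272.5,268.5)]}
for n in P:
    q=[onz(D[n],n,u,v,.014) for u,v in P[n]]
    print(n,np.round(q,4).tolist(),[round(float(np.linalg.norm(q[i]-q[i-1])),4) for i in range(len(q))])
```

```text
wrist [[0.607, 0.1073, 0.014], [0.6433, -0.0565, 0.014], [0.4433, 0.0721, 0.014]] [0.1675, 0.1677, 0.2378]
side [[0.6423, -0.0536, 0.014], [0.4774, -0.0825, 0.014], [0.4421, 0.0801, 0.014], [0.6051, 0.1144, 0.014]] [0.1721, 0.1673, 0.1663, 0.1665]
scene [[0.648, -0.0477, 0.014], [0.4478, 0.0764, 0.014], [0.6102, 0.1123, 0.014]] [0.1644, 0.2355, 0.1663]
```

```bash
python3 - <<'E'
from h import *
D={n:ctrl.get_image(n) for n in ["scene","side","wrist"]}
def tri(a,b):
    o1,w1=ray(D[a[0]],*a);o2,w2=ray(D[b[0]],*b)
    A=np.c_[w1,-w2];t=np.linalg.lstsq(A,o2-o1,rcond=None)[0]
    p,q=o1+w1*t[0],o2+w2*t[1];return (p+q)/2,np.linalg.norm(p-q)
for u,v in [(297,221.2),(237.5,221.2)]: print("rearface",onz(D["side"],"side",u,v,.135))
# rear hub of drum: wrist extremes at rear-face
for u,v in [(80+405/2,70+242/2),(80+50/2,70+352/2)]: print("wrist rear rim",onz(D["wrist"],"wrist",u,v,.135))
print(tri(("scene",248.75,191.75),("wrist",231,329)))
th=np.radians(12.4);X=np.array([np.cos(th),np.sin(th),0]);Y=np.array([-np.sin(th),np.cos(th),0]);post=np.array([.537,.043,.135])
p,_=tri(("scene",248.75,191.75),("wrist",231,329)); print("in axis frame",(p-post)@X,(p-post)@Y,p[2]-.135)
print(proj(D["side"],"side",post+[0,0,.035]),proj(D["wrist"],"wrist",post+[0,0,.035]),proj(D["scene"],"scene",post+[0,0,.035]))
E
python3 -c "
import cv2
w=cv2.imread('pics/scene0.png')[170:220,215:275]; cv2.imwrite('pics/c0zz.png',cv2.resize(w,None,fx=10,fy=10,interpolation=cv2.INTER_NEAREST))"
```

```text
rearface [ 0.47332704 -0.01333501  0.135     ]
rearface [0.61814006 0.00883452 0.135     ]
wrist rear rim [0.61759158 0.0152383  0.135     ]
wrist rear rim [ 0.45696594 -0.03362434  0.135     ]
(array([ 0.57319299, -0.0948471 ,  0.15706963]), np.float64(0.0034277578041322153))
in axis frame 0.00574804644051722 -0.14240335562066847 0.022069633296645547
[267.49334999 225.52344334] [160.29338704 163.41350502] [281.06393382 208.98263572]
```

View pics/c0zz.png

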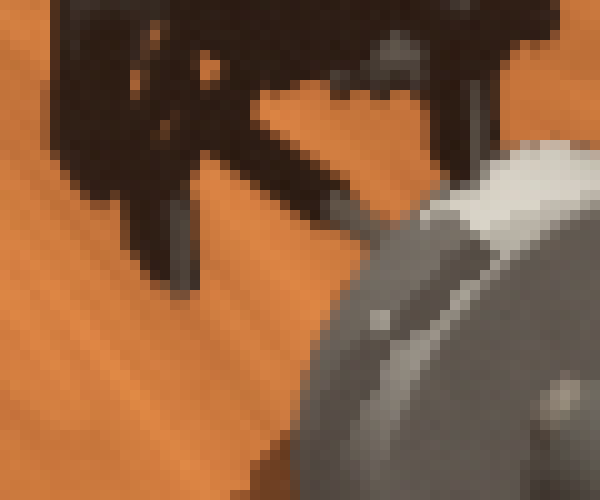

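Call:
servo_tool:
  deltas:
    - [0,0,0,4,0]
    - [0,0,-4,8,0]
    - [0,0,-8,8,0]
    - [0,0,-13,8,0]
    - [0,0,-17,8,0]

```text
clock: 0.95
tool_pos: [0.6247, -0.1732, 0.3079]
ee_rot: [0.708, 0.707, -0.0, 0.001]
force: [0.8, -0.4, 0.2]
gripper_width: 0.085
```

Call:
servo_tool:
  deltas:
    - [0,0,0,0,0]
    - [0,0,0,0,0]

```text
clock: 1.15
tool_pos: [0.6247, -0.1712, 0.307]
ee_rot: [0.708, 0.706, -0.0, -0.0]
force: [-0.9, 0.6, 0.5]
gripper_width: 0.0852
```

Run:
```python
from h import *
s=ctrl.get_state();print(s['clock'],s['tool_pos'],s['force'])
for n in ["scene","side","wrist"]:
    d=ctrl.get_image(n); cv2.imwrite(f"pics/{n}1.png",d["color"])
    if n=="wrist": cv2.imwrite("pics/w1z.png",cv2.resize(d["color"],(800,600),interpolation=cv2.INTER_CUBIC))
w=cv2.imread('pics/scene1.png')[140:290,180:340]; cv2.imwrite('pics/c1z.png',cv2.resize(w,None,fx=4,fy=4,interpolation=cv2.INTER_CUBIC))
```

```text
1.15 [ 0.62470725 -0.17116004  0.3069598 ] [-0.86799435  0.62780619  0.4568189 ]
```

View pics/w1z.png

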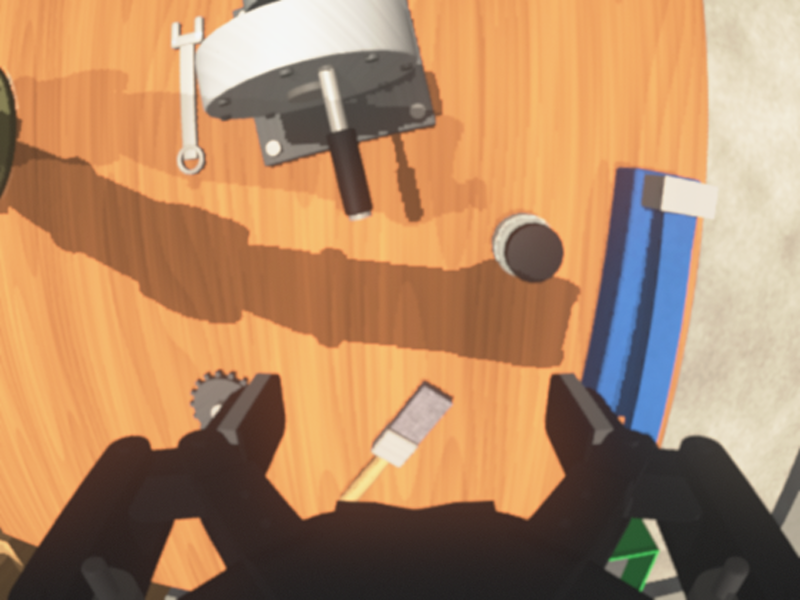

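View pics/c1z.png

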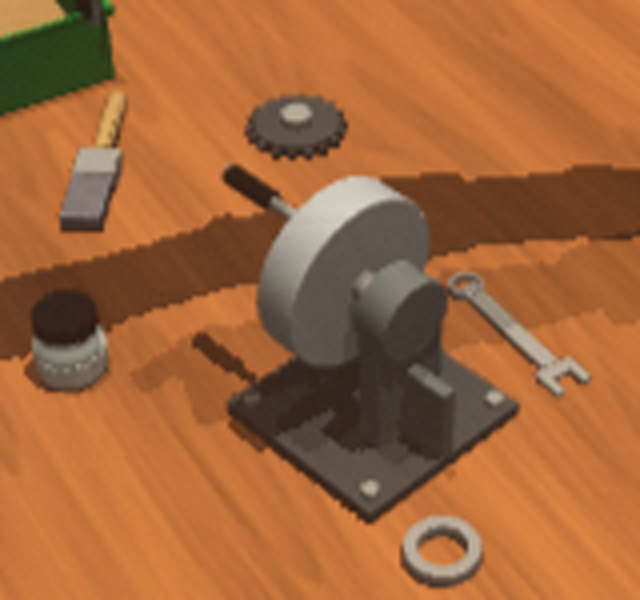

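```bash
cat >> h.py <<'E'
def tri(D,a,b):
    o1,w1=ray(D[a[0]],*a);o2,w2=ray(D[b[0]],*b)
    A=np.c_[w1,-w2];t=np.linalg.lstsq(A,o2-o1,rcond=None)[0]
    p,q=o1+w1*t[0],o2+w2*t[1];return (p+q)/2,np.linalg.norm(p-q)
E
python3 - <<'E'
from h import *
D={n:ctrl.get_image(n) for n in ["scene","side","wrist"]}
k=1.42857
th=np.radians(12.4);X=np.array([np.cos(th),np.sin(th),0]);Y=np.array([-np.sin(th),np.cos(th),0]);post=np.array([.537,.043,.135])
for nm,u,v in [("FL",268,165),("FR",435,124)]: print(nm,onz(D["wrist"],"wrist",u/k,v/k,.014))
for nm,s,w in [("out",(237.5,183.75),(358,212)),("in",(248.5,191.25),(343,132))]:
    p,e=tri(D,("scene",*s),("wrist",w[0]/k,w[1]/k)); print(nm,p,e,"axis",(p-post)@X,(p-post)@Y,p[2]-.135)
print("jar",onz(D["wrist"],"wrist",533/k,250/k,.065),onz(D["scene"],"scene",180+65/4,140+310/4,.065))
print("sprocket",onz(D["scene"],"scene",180+297/4,140+125/4,.01),"brush",onz(D["scene"],"scene",180+90/4,140+200/4,.01))
# drum front bottom edge in wrist extremes
for u,v in [(208,113),(415,57)]: print("rim",onz(D["wrist"],"wrist",u/k,v/k,.135))
E
```

```text
FL [ 0.48202603 -0.09227671  0.014     ]
FR [ 0.64232464 -0.05713449  0.014     ]
out [ 0.59175828 -0.12528564  0.1760848 ] 0.0044088937715307435 axis 0.017344022111395616 -0.17611846100802098 0.04108479868680748
in [ 0.58135527 -0.07606163  0.1747615 ] 0.0007222961806105757 axis 0.017753825679577492 -0.12580883464577924 0.03976149656163436
jar [ 0.72641074 -0.16700726  0.065     ] [ 0.73124726 -0.16753182  0.065     ]
sprocket [ 0.4107296  -0.35538502  0.01      ] brush [ 0.6317048  -0.35408367  0.01      ]
rim [ 0.47493157 -0.05201517  0.135     ]
rim [ 0.62363922 -0.02090127  0.135     ]
```

Wrist view now clear: grip from (343,132) to (358,212) in the enlarged picture. Triangulated length is 50.3 mm (given 50), yaw about 12°, handle angle about 0.4 rad. Grip centre is about (0.587, −0.101, 0.18). Approaching.

Call:
servo_tool:
  deltas:
    - [0,-1,2,-1.5,3]
    - [0,-2,4,-3,6]
    - [0,-3,6,-4.5,9]
    - [0,-3.8,7.1,-6,12.4]
    - [0,-3.8,7.1,-6,12.4]

```text
clock: 1.95
tool_pos: [0.5853, -0.0961, 0.246]
ee_rot: [0.625, 0.781, -0.001, -0.002]
force: [-0.3, -0.3, -0.6]
gripper_width: 0.0854
```

Run:
```python
from h import *
s=ctrl.get_state();print(s['clock'],s['tool_pos'],s['force'],s['joint_pos'])
for n in ["side","wrist"]:
    d=ctrl.get_image(n); cv2.imwrite(f"pics/{n}2.png",cv2.resize(d["color"],(800,600),interpolation=cv2.INTER_CUBIC))
```

```text
1.95 [ 0.58534739 -0.09614599  0.24595501] [-0.30034569 -0.25125672 -0.59463013] [ 0.30214297  0.4484584  -0.28113548  1.55404839  0.1302201   1.16111671
  0.21645335]
```

View pics/wrist2.png

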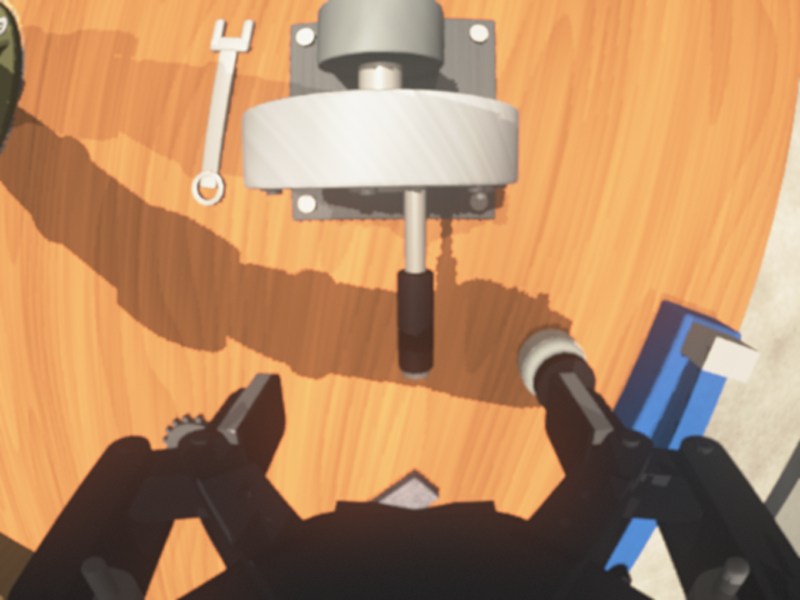

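Grip at (398–433, 270–378), right on the jaws' centre line (415); drum edges at 243 and 518.

Run:
```python
from h import *
d=ctrl.get_image("wrist");k=1/.7
th=np.radians(12.4);X=np.array([np.cos(th),np.sin(th),0]);Y=np.array([-np.sin(th),np.cos(th),0]);post=np.array([.537,.043,.135])
for nm,u,v,z in [("in",415,272,.185),("out",415,376,.181),("L",243,140,.14),("R",518,140,.14),("ftL",305,203,.014),("ftR",483,200,.014),("frontTop",380,187,.2),("pinL",380,75,.135)]:
    p=onz(d,"wrist",u/k,v/k,z);print(nm,p.round(4),((p-post)@X).round(4),((p-post)@Y).round(4))
s=ctrl.get_state();p=s['tool_pos'];print(p,(p-post)@X,(p-post)@Y)
```

```text
in [ 0.5812 -0.0771  0.185 ] 0.0174 -0.1268
out [ 0.593  -0.1308  0.181 ] 0.0174 -0.1818
L [ 0.4725 -0.0325  0.14  ] -0.0792 -0.0598
R [ 0.6224 -0.0024  0.14  ] 0.0737 -0.0626
ftL [ 0.4879 -0.0776  0.014 ] -0.0738 -0.1072
ftR [ 0.6312 -0.0446  0.014 ] 0.0732 -0.1058
frontTop [ 0.5585 -0.0412  0.2   ] 0.0029 -0.0868
pinL [0.5411 0.0167 0.135 ] -0.0017 -0.0266
[ 0.58779796 -0.09974364  0.24817456] 0.018960856046456386 -0.15032187276772815
```

Call:
servo_tool:
  deltas:
    - [0,-0.1,-0.2,-2.5,0]
    - [0,-0.1,-0.2,-5,0]
    - [0,-0.1,-0.2,-6.5,0]
    - [0.3,-0.1,-0.2,-6.5,0]
    - [0.6,-0.1,-0.2,-6.5,0]
  newtons: 40

```text
clock: 2.6
tool_pos: [0.5868, -0.1018, 0.1831]
ee_rot: [0.627, 0.779, 0.0, 0.001]
force: [0.7, 0.0, -0.4]
gripper_width: 0.0589
```

Call:
servo_tool:
  deltas:
    - [1,0,0,0,0]
    - [1,0,0,0,0]
    - [1,0,0,0,0]
    - [1,0,0,0,0]
  newtons: 50

```text
clock: 3.0
tool_pos: [0.5891, -0.1006, 0.1849]
ee_rot: [0.626, 0.779, 0.002, 0.003]
force: [0.3, 0.5, 1.5]
gripper_width: 0.0003
```

Run:
```python
from h import *
s=ctrl.get_state();print(s)
d=ctrl.get_image("wrist");cv2.imwrite("pics/wrist3.png",d["color"])
d=ctrl.get_image("side");cv2.imwrite("pics/side3.png",d["color"])
d=ctrl.get_image("scene");cv2.imwrite("pics/scene3.png",cv2.resize(d["color"][140:290,180:340],None,fx=4,fy=4))
```

```text
{'clock': 3.0, 'joint_pos': array([ 0.30186376,  0.49923206, -0.27110852,  1.64573919,  0.15150375,
        1.00960661,  0.19910665]), 'qd': array([-0.00177233,  0.00646658,  0.00101019,  0.02164638,  0.00511716,
        0.01771002,  0.0001565 ]), 'joint_torque': array([ 1.28668841e+00, -5.55132151e+01, -1.42934505e+00, -2.00869918e+01,
        2.10244702e-01,  5.81175908e-01, -1.12772852e-04]), 'tool_pos': array([ 0.58905984, -0.1005892 ,  0.18494171]), 'ee_rot': array([0.62649767, 0.77941391, 0.00237832, 0.00299472]), 'force': array([0.25866658, 0.52890679, 1.49111374]), 'ft_torque': array([ 0.02435425, -0.0409101 , -0.00521018]), 'gripper_width': 0.0003045471501598548}
```

View pics/wrist3.png

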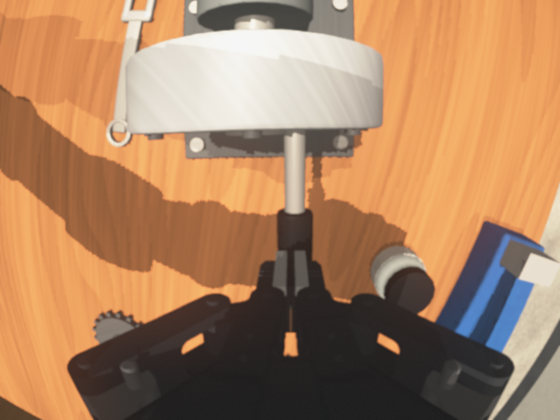

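View pics/scene3.png

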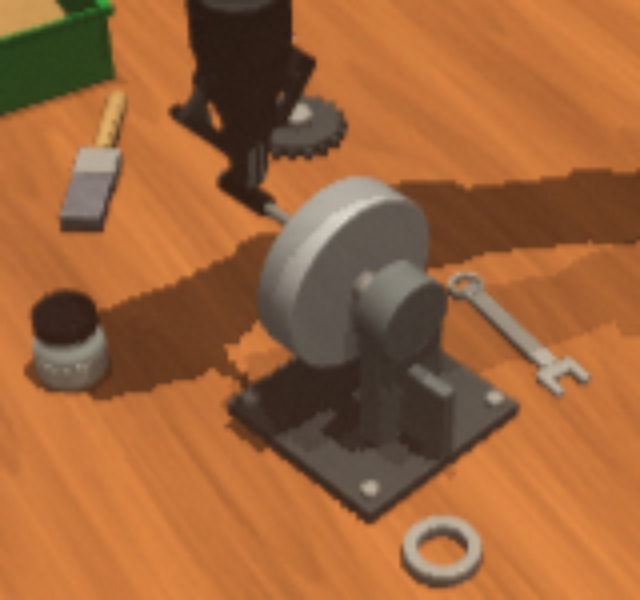

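The fingers closed completely (width 0), so the handle isn't between them. Looking more closely before mending it.

Run:
```python
from h import *
s=ctrl.get_state();print(s['clock'],s['tool_pos'],s['force'],s['gripper_width'])
d=ctrl.get_image("wrist");c=d["color"][180:330,190:390].astype(float)
c=255*(c/255)**.45
cv2.imwrite("pics/w4.png",cv2.resize(c.astype(np.uint8),None,fx=4,fy=4,interpolation=cv2.INTER_CUBIC))
d2=ctrl.get_image("scene");c=d2["color"][160:220,205:275].astype(float);c=255*(c/255)**.45
cv2.imwrite("pics/c4.png",cv2.resize(c.astype(np.uint8),None,fx=8,fy=8,interpolation=cv2.INTER_CUBIC))
p=s['tool_pos'];R=None
from scipy.spatial.transform import Rotation as Ro
R=Ro.from_quat(s['ee_rot']).as_matrix()
for dz in (0,.017): 
    q=p+R@[0,0,dz]; print(proj(d,"wrist",q),proj(d2,"scene",q))
th=np.radians(12.4);X=np.array([np.cos(th),np.sin(th),0]);Y=np.array([-np.sin(th),np.cos(th),0]);post=np.array([.535,.043,.135])
for n,dd in(("wrist",d),("scene",d2)):
  for a in (.4,.7):
    print(n,a,[proj(dd,n,post+Y*y+X*.05*np.sin(a)+[0,0,.05*np.cos(a)]).round(1).tolist() for y in (-.127,-.177)])
```

```text
3.15 [ 0.58675869 -0.10097206  0.18340554] [0.28034752 0.09409152 2.94593285] 8.086069297824566e-05
[293.16673094 263.98559737] [243.11487797 185.35801564]
[292.93800487 250.34917294] [243.38772902 189.60563513]
wrist 0.4 [[292.9, 215.3], [292.6, 303.8]]
wrist 0.7 [[318.1, 210.6], [315.3, 296.0]]
scene 0.4 [[248.4, 189.5], [238.0, 182.4]]
scene 0.7 [[245.4, 193.3], [235.0, 186.0]]
```

View pics/w4.png

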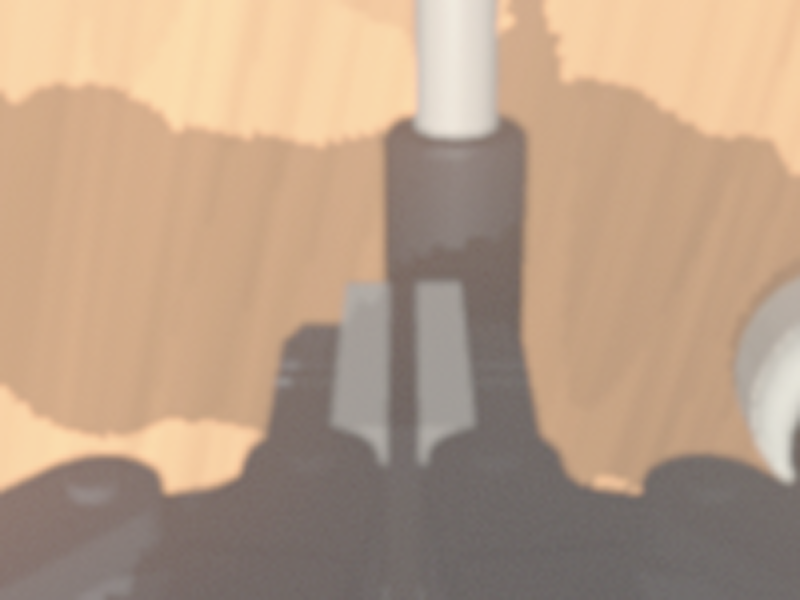

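View pics/c4.png

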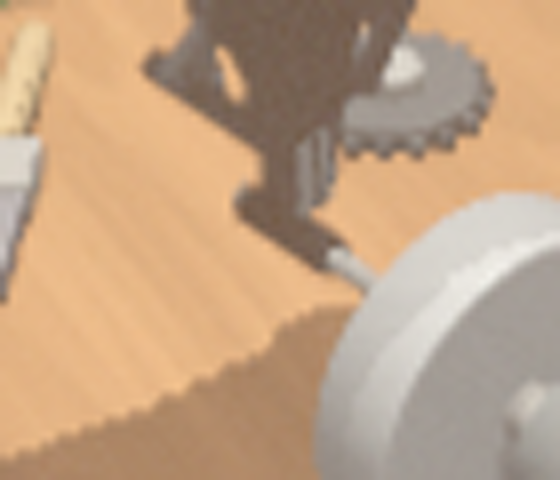

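The handle appears to lie just under the closed tips and has been squeezed a little sideways: handle centre is about 14 px right of the jaw centre. I'll open, lift, and take wrist views with a sideways baseline to get its height properly.

Call:
servo_tool:
  deltas:
    - [0.5,0,0,2,0]
    - [0,-2,0,5,0]
    - [0,-5,0,7,0]
    - [0,-5,0,7,0]
    - [0,-5,0,7,0]

```text
clock: 3.75
tool_pos: [0.5357, -0.1013, 0.2525]
ee_rot: [0.627, 0.779, -0.0, 0.0]
force: [0.7, 0.4, -1.3]
gripper_width: 0.0723
```

Run:
```python
from h import *
import pickle
d=ctrl.get_image("wrist");pickle.dump(d,open("wA.pkl","wb"));s=ctrl.get_state();print(s['tool_pos'],s['clock']);cv2.imwrite("pics/wA.png",d["color"])
```

```text
[ 0.53590982 -0.10113766  0.25180003] 3.8
```

Call:
servo_tool:
  deltas:
    - [0,4,0,0,0]
    - [0,8,0,0,0]
    - [0,12,0,0,0]
    - [0,12,0,0,0]
    - [0,12,0,0,0]

```text
clock: 4.3
tool_pos: [0.6563, -0.1005, 0.2495]
ee_rot: [0.626, 0.78, -0.001, -0.002]
force: [-0.5, -0.0, -0.2]
gripper_width: 0.0853
```

Run:
```python
from h import *
import pickle
d=ctrl.get_image("wrist");pickle.dump(d,open("wB.pkl","wb"));s=ctrl.get_state();print(s['tool_pos'],s['clock']);cv2.imwrite("pics/wB.png",d["color"])
```

```text
[ 0.65560372 -0.10077499  0.25034048] 4.35
```

View pics/wA.png

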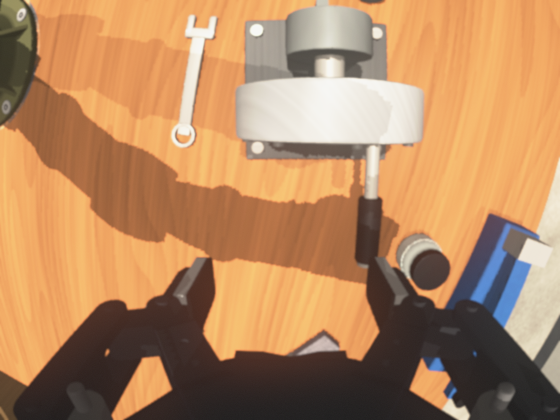

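View pics/wB.png

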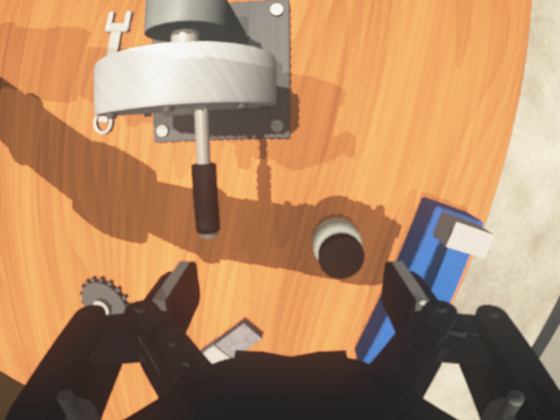

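Run:
```python
from h import *
import pickle
A=pickle.load(open("wA.pkl","rb"));B=pickle.load(open("wB.pkl","rb"))
th=np.radians(12.4);X=np.array([np.cos(th),np.sin(th),0]);Y=np.array([-np.sin(th),np.cos(th),0]);post=np.array([.537,.043,.135])
for n,a,b in [("in",(370.5,198),(204.5,165)),("out",(367.5,263),(207,233)),("mid",(369,230),(205.5,198)),("boltFL",(257.5,148),(162,132)),("jar",(430,268),(341,256))]:
    o1,w1=ray(A,"wrist",*a);o2,w2=ray(B,"wrist",*b)
    t=np.linalg.lstsq(np.c_[w1,-w2],o2-o1,rcond=None)[0];p,q=o1+w1*t[0],o2+w2*t[1];m=(p+q)/2
    print(n,m.round(4),np.linalg.norm(p-q).round(4),((m-post)@X).round(4),((m-post)@Y).round(4),(m[2]-.135).round(4))
# grip edges via dark mask
for nm,D,r in(("A",A,(355,385,205,255)),("B",B,(185,225,172,225))):
    g=D["color"][r[2]:r[3],r[0]:r[1]].max(2)
    for i in range(0,g.shape[0],10):
        c=np.where(g[i]<70)[0]; print(nm,r[2]+i,(r[0]+c.min(),r[0]+c.max()) if len(c) else None)
```

```text
in [ 0.5877 -0.0754  0.1761] 0.0005 0.0241 -0.1266 0.0411
out [ 0.5982 -0.1226  0.1825] 0.0001 0.0243 -0.1749 0.0475
mid [ 0.5927 -0.0983  0.1787] 0.0 0.0241 -0.1499 0.0437
boltFL [ 0.4893 -0.0771  0.0185] 0.0012 -0.0724 -0.1071 -0.1165
jar [ 0.7295 -0.1697  0.0555] 0.0025 0.1423 -0.2491 -0.0795
A 205 None
A 215 None
A 225 (np.int64(359), np.int64(361))
A 235 (np.int64(358), np.int64(377))
A 245 (np.int64(357), np.int64(377))
B 172 None
B 182 None
B 192 None
B 202 None
B 212 None
B 222 None
```

Run:
```python
from h import *
import pickle
from scipy.spatial.transform import Rotation as Ro
B=pickle.load(open("wB.pkl","rb"))
s=ctrl.get_state();p=s['tool_pos'];R=Ro.from_quat(s['ee_rot']).as_matrix()
for u,v in [(197,262),(385,262)]:
    o,w=ray(B,"wrist",u,v); o=R.T@(o-p);w=R.T@w
    for y in (.0427,-.0427):
        t=(y-o[1])/w[1]
        if t>0: print((u,v),"tool coords",(o+t*w).round(4))
print("cam in tool",o.round(4))
# closed: tip front face from w4: v=250.8,u=291 ; tool pose nearly same cam
o,w=ray(B,"wrist",291,250.8);o=R.T@(o-p);w=R.T@w
for x in (.011,-.011,0): 
    t=(x-o[0])/w[0];print("closed x",x,(o+t*w).round(4))
c=B["color"][230:420,100:460].astype(float);c=255*(c/255)**.45
cv2.imwrite("pics/wBz.png",cv2.resize(c.astype(np.uint8),None,fx=2.2,fy=2.2,interpolation=cv2.INTER_CUBIC))
```

```text
(197, 262) tool coords [ 0.0089 -0.0427 -0.0168]
(385, 262) tool coords [ 0.008   0.0427 -0.0148]
cam in tool [ 0.0717 -0.0005 -0.1455]
closed x 0.011 [ 0.011  -0.0003 -0.0075]
closed x -0.011 [-0.011  -0.0003  0.0426]
closed x 0 [ 0.     -0.0003  0.0175]
```

View pics/wBz.png

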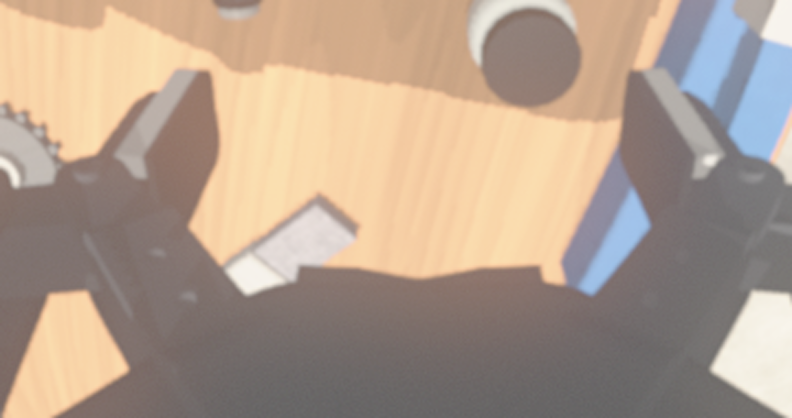

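Stereo: handle centre at r = 0.0499 (given 0.050), a ≈ 0.50, z ≈ 0.179. From the pictures the visible fingertips sit about level with the TCP, not 17 mm ahead of it, which explains the miss. I'll regrip lower and slightly toward the outer end.

Call:
servo_tool:
  deltas:
    - [0,-4,-0.5,0,0]
    - [0,-6.1,-0.7,0,0]
    - [0,-6.1,-0.7,-3,0]
    - [0,-6.1,-0.7,-6,0]
    - [0,-6.1,-0.7,-8.7,0]

```text
clock: 4.85
tool_pos: [0.5936, -0.1085, 0.1648]
ee_rot: [0.627, 0.779, -0.0, 0.0]
force: [-0.2, 0.2, 0.0]
gripper_width: 0.0851
```

Call:
servo_tool:
  deltas:
    - [0,0,0,0,0]
    - [0.5,0,0,0,0]
    - [0.8,0,0,0,0]
    - [1,0,0,0,0]
    - [1,0,0,0,0]
  newtons: 50

```text
clock: 5.35
tool_pos: [0.5955, -0.1081, 0.1664]
ee_rot: [0.627, 0.779, 0.0, 0.001]
force: [0.4, 0.3, 0.5]
gripper_width: 0.0279
```

Run:
```python
from h import *
s=ctrl.get_state();print(s['clock'],s['tool_pos'],s['force'],s['ft_torque'],s['gripper_width'])
d=ctrl.get_image("wrist");c=255*(d["color"]/255)**.5
cv2.imwrite("pics/wrist5.png",c.astype(np.uint8))
d=ctrl.get_image("side");cv2.imwrite("pics/side5.png",cv2.resize(d["color"][100:300,150:350],None,fx=3,fy=3,interpolation=cv2.INTER_CUBIC))
```

```text
5.35 [ 0.59549584 -0.10808228  0.16640261] [0.43766605 0.31750912 0.54235883] [0.0204867  0.04727244 0.03379295] 0.027879258130698407
```

View pics/wrist5.png

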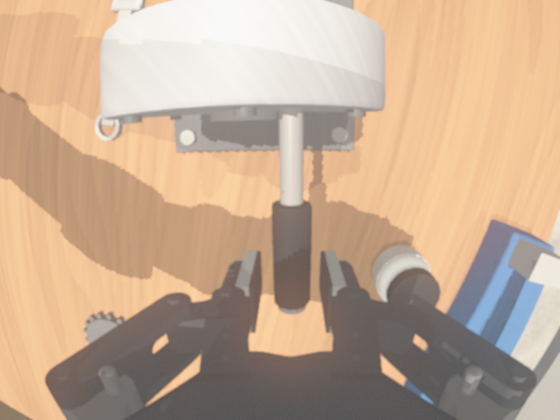

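View pics/side5.png

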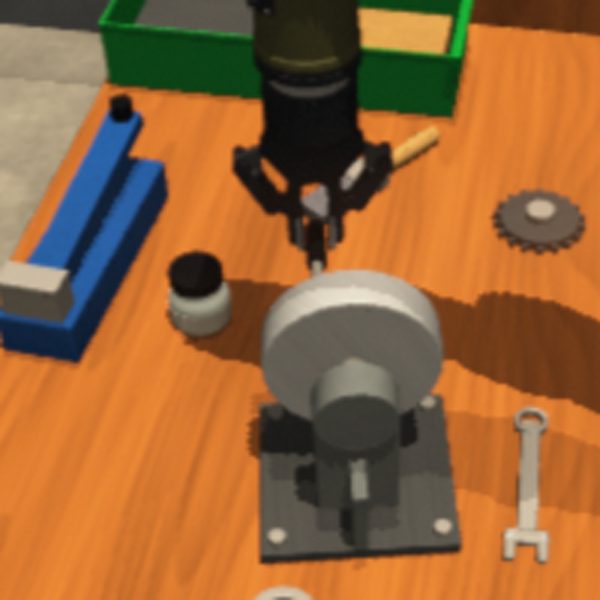

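Handle (273–311) is centred between the closing fingers (255 and 322). Continue closing.

Call:
servo_tool:
  deltas:
    - [1,0,0,0,0]
    - [1,0,0,0,0]
    - [1,0,0,0,0]
  newtons: 60

```text
clock: 5.75
tool_pos: [0.5961, -0.1079, 0.1662]
ee_rot: [0.627, 0.779, 0.001, 0.001]
force: [2.0, 0.3, 5.4]
gripper_width: 0.0158
```

Run:
```python
from h import *
s=ctrl.get_state();print(s['clock'],s['tool_pos'],s['force'],s['ft_torque'],s['gripper_width'])
d=ctrl.get_image("wrist");c=255*(d["color"]/255)**.5
cv2.imwrite("pics/wrist6.png",c.astype(np.uint8))
```

```text
5.75 [ 0.59609164 -0.1079421   0.16620738] [1.99542353 0.34865473 5.44032124] [ 0.06208494 -0.47078434  0.02189982] 0.015761535107677294
```

View pics/wrist6.png

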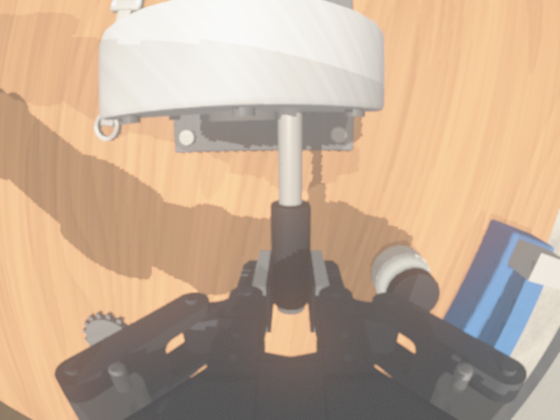

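Width 15.8 mm is under 18 with +5 N up, so the tips pinch above the centre. I'll ease off, go 2 cm lower and close again.

Call:
servo_tool:
  deltas:
    - [0.4,0,0,0,0]
    - [0.4,0,0,0,0]
    - [0.4,0,0,-1,0]
    - [0.4,0,0,-2,0]
    - [0.4,0,0,-2,0]

```text
clock: 6.3
tool_pos: [0.5935, -0.108, 0.1429]
ee_rot: [0.627, 0.779, -0.001, -0.002]
force: [-0.6, -0.1, -0.3]
gripper_width: 0.0514
```

Call:
servo_tool:
  deltas:
    - [0.9,0,0,0,0]
    - [1,0,0,0,0]
    - [1,0,0,0,0]
    - [1,0,0,0,0]
    - [1,0,0,0,0]
  newtons: 60

```text
clock: 6.8
tool_pos: [0.5959, -0.1079, 0.1457]
ee_rot: [0.627, 0.779, 0.001, 0.001]
force: [4.4, 0.4, -0.6]
gripper_width: 0.0169
```

Run:
```python
from h import *
s=ctrl.get_state();print(s['clock'],s['tool_pos'],s['force'],s['ft_torque'],s['gripper_width'])
d=ctrl.get_image("wrist");c=255*(d["color"]/255)**.5
cv2.imwrite("pics/wrist7.png",c.astype(np.uint8))
d=ctrl.get_image("side");cv2.imwrite("pics/side7.png",cv2.resize(d["color"][100:300,150:350],None,fx=3,fy=3,interpolation=cv2.INTER_CUBIC))
```

```text
6.8 [ 0.59586718 -0.10790138  0.14570026] [ 4.36223018  0.40316161 -0.63955743] [ 0.06489745 -0.79224394 -0.01901383] 0.016868567881356857
```

View pics/wrist7.png

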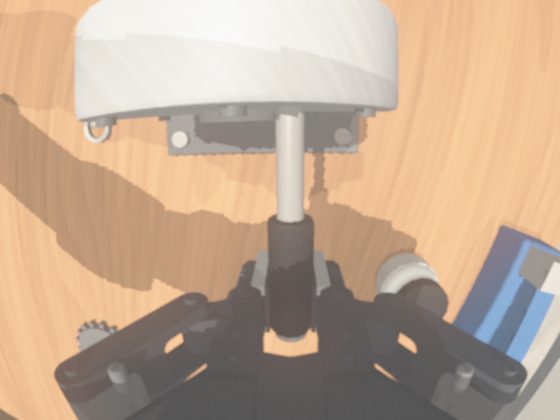

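View pics/side7.png

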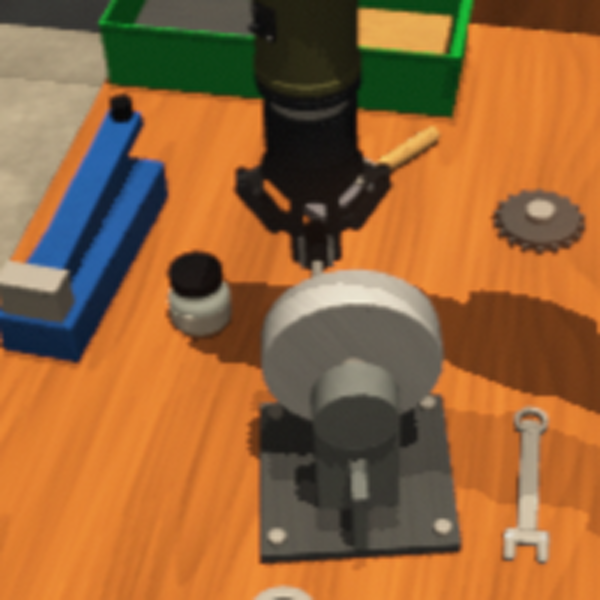

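Width is 16.9 mm with almost no vertical push, and the handle is centred at x = 290: a sound grip. Preparing a table of moves round the circle, 30° per call with a halt.

```bash
cat > tab.py <<'E'
import numpy as np,sys
c,s=np.cos(np.radians(12.4)),np.sin(np.radians(12.4))
def pos(a):
    a=np.radians(a);x=5*np.sin(a);return np.array([x*c,x*s,5*np.cos(a)])
def rows(a0,a1):
    return [[round(float(v),1) for v in pos(a0+(a1-a0)*f)-pos(a0)] for f in (1/3,2/3,1)]
if __name__=="__main__":
    a0=float(sys.argv[1]);st=float(sys.argv[2]);n=int(sys.argv[3]);acc=pos(a0)
    for k in range(n):
        a=a0+st*k; 
        r=[(pos(a+st*f)-acc).round(1) for f in (1/3,2/3,1)]; acc=acc+r[-1]
        print(int(a),int(a+st),[x.tolist() for x in r])
E
python3 tab.py 30 30 13
cat > rd.py <<'E'
from h import *
import sys
th=np.radians(12.4);X=np.array([np.cos(th),np.sin(th),0]);Y=np.array([-np.sin(th),np.cos(th),0]);post=np.array([.537,.043,.135])
a=np.radians(float(sys.argv[1]));d=sys.argv[2]
s=ctrl.get_state();f=s['force'];p=s['tool_pos'];x=(p-post)@X
t=np.array([np.cos(a),-np.sin(a)]);r=np.array([np.sin(a),np.cos(a)]);F=np.array([f@X,f[2]])
row=[s['clock'],np.degrees(a),x,(p-post)@Y,p[2],F[0],f@Y,f[2],F@t,F@r,s['gripper_width']]
print("clk %.2f cmd %.0f x %.4f y %.4f z %.4f Fx %.2f Fy %.2f Fz %.2f Ft %.2f Fr %.2f w %.4f"%tuple(row))
open("log.txt","a").write(d+" "+" ".join("%.5f"%v for v in row)+"\n")
E
python3 rd.py 30 0
```

```text
30 60 [[0.7, 0.2, -0.5], [1.3, 0.3, -1.1], [1.8, 0.4, -1.8]]
60 90 [[0.3, 0.1, -0.8], [0.6, 0.1, -1.7], [0.6, 0.1, -2.5]]
90 120 [[-0.0, 0.0, -0.9], [-0.3, -0.0, -1.7], [-0.6, -0.1, -2.5]]
120 150 [[-0.5, -0.1, -0.7], [-1.1, -0.2, -1.4], [-1.8, -0.4, -1.9]]
150 180 [[-0.8, -0.2, -0.3], [-1.6, -0.4, -0.6], [-2.4, -0.5, -0.6]]
180 210 [[-0.9, -0.2, 0.0], [-1.7, -0.4, 0.3], [-2.5, -0.6, 0.6]]
210 240 [[-0.7, -0.1, 0.5], [-1.3, -0.3, 1.2], [-1.8, -0.4, 1.9]]
240 270 [[-0.3, -0.0, 0.8], [-0.6, -0.1, 1.6], [-0.6, -0.1, 2.5]]
270 300 [[0.0, 0.0, 0.8], [0.3, 0.1, 1.7], [0.6, 0.1, 2.5]]
300 330 [[0.5, 0.1, 0.7], [1.1, 0.3, 1.3], [1.8, 0.4, 1.8]]
330 360 [[0.8, 0.2, 0.4], [1.6, 0.4, 0.6], [2.5, 0.6, 0.7]]
360 390 [[0.8, 0.1, -0.1], [1.6, 0.3, -0.3], [2.4, 0.5, -0.7]]
390 420 [[0.7, 0.2, -0.5], [1.3, 0.3, -1.1], [1.8, 0.4, -1.8]]
clk 6.90 cmd 30 x 0.0251 y -0.1600 z 0.1457 Fx 4.92 Fy -0.91 Fz 0.11 Ft 4.21 Fr 2.56 w 0.0165
```

Call:
servo_tool:
  deltas:
    - [1,0.7,0.2,-0.5,0]
    - [1,1.3,0.3,-1.1,0]
    - [1,1.8,0.4,-1.8,0]
    - [1,1.8,0.4,-1.8,0]

```text
clock: 7.3
tool_pos: [0.614, -0.1038, 0.1258]
ee_rot: [0.626, 0.779, 0.0, 0.0]
force: [7.5, -0.4, -6.5]
gripper_width: 0.0165
```

```bash
python3 rd.py 60 +; python3 -c "
from h import *
d=ctrl.get_image('wrist');cv2.imwrite('pics/wrist8.png',(255*(d['color']/255)**.5).astype(np.uint8))"
```

```text
clk 7.30 cmd 60 x 0.0437 y -0.1599 z 0.1258 Fx 7.26 Fy -2.04 Fz -6.50 Ft 9.26 Fr 3.04 w 0.0165
```

View pics/wrist8.png

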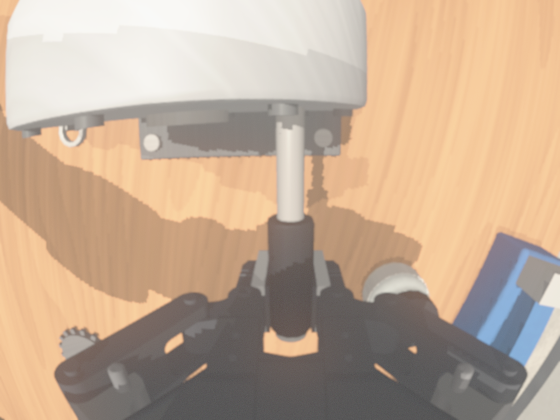

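Handle follows the circle nicely (still centred at x = 290). The halt shows overshoot drag, so I'll end each step with a slow forward creep for a consistent friction direction.

```bash
sed -i 's#(1/3,2/3,1)\]; acc#(.42,.72,.84,.92,1)]; acc#' tab.py; python3 tab.py 60 30 12; python3 rd.py 60 +
```

```text
60 90 [[0.4, 0.1, -1.0], [0.6, 0.1, -1.8], [0.6, 0.1, -2.1], [0.6, 0.1, -2.3], [0.7, 0.1, -2.5]]
90 120 [[-0.2, 0.0, -1.1], [-0.4, -0.0, -1.8], [-0.5, -0.1, -2.1], [-0.6, -0.1, -2.3], [-0.7, -0.1, -2.5]]
120 150 [[-0.6, -0.1, -0.9], [-1.2, -0.3, -1.4], [-1.4, -0.3, -1.6], [-1.6, -0.4, -1.7], [-1.8, -0.4, -1.8]]
150 180 [[-1.0, -0.2, -0.5], [-1.7, -0.4, -0.6], [-2.0, -0.4, -0.7], [-2.2, -0.5, -0.7], [-2.4, -0.5, -0.7]]
180 210 [[-1.1, -0.3, 0.1], [-1.8, -0.4, 0.4], [-2.1, -0.5, 0.5], [-2.3, -0.5, 0.6], [-2.5, -0.6, 0.7]]
210 240 [[-0.8, -0.2, 0.6], [-1.4, -0.3, 1.2], [-1.5, -0.3, 1.4], [-1.7, -0.3, 1.6], [-1.8, -0.4, 1.8]]
240 270 [[-0.4, -0.1, 1.0], [-0.6, -0.1, 1.8], [-0.6, -0.1, 2.1], [-0.6, -0.1, 2.3], [-0.6, -0.1, 2.5]]
270 300 [[0.1, 0.0, 1.1], [0.3, 0.1, 1.8], [0.5, 0.1, 2.1], [0.5, 0.1, 2.3], [0.6, 0.1, 2.5]]
300 330 [[0.7, 0.2, 0.9], [1.2, 0.3, 1.4], [1.5, 0.4, 1.6], [1.7, 0.4, 1.7], [1.8, 0.4, 1.8]]
330 360 [[1.0, 0.2, 0.5], [1.8, 0.4, 0.6], [2.1, 0.5, 0.7], [2.3, 0.5, 0.7], [2.5, 0.6, 0.7]]
360 390 [[1.0, 0.2, -0.1], [1.8, 0.4, -0.4], [2.1, 0.4, -0.5], [2.2, 0.5, -0.6], [2.4, 0.5, -0.7]]
390 420 [[0.9, 0.2, -0.6], [1.4, 0.3, -1.2], [1.6, 0.4, -1.4], [1.7, 0.4, -1.6], [1.8, 0.4, -1.8]]
clk 7.35 cmd 60 x 0.0437 y -0.1599 z 0.1259 Fx 6.84 Fy -2.10 Fz -6.17 Ft 8.76 Fr 2.84 w 0.0165
```

Call:
servo_tool:
  deltas:
    - [1,0.4,0.1,-1,0]
    - [1,0.5,0.1,-1.8,0]
    - [1,0.6,0.1,-2.1,0]
    - [1,0.6,0.1,-2.3,0]
    - [1,0.6,0.1,-2.5,0]

```text
clock: 7.85
tool_pos: [0.6196, -0.1026, 0.1023]
ee_rot: [0.626, 0.779, 0.001, 0.0]
force: [5.2, 1.9, 4.2]
gripper_width: 0.0162
```

```bash
python3 rd.py 90 +
```

```text
clk 7.85 cmd 90 x 0.0494 y -0.1599 z 0.1023 Fx 5.51 Fy 0.70 Fz 4.23 Ft -4.23 Fr 5.51 w 0.0162
```

Call:
servo_tool:
  deltas:
    - [1,-0.1,0,-1.1,0]
    - [1,-0.3,0,-1.8,0]
    - [1,-0.4,-0.1,-2.1,0]
    - [1,-0.5,-0.1,-2.3,0]
    - [1,-0.6,-0.1,-2.5,0]

```text
clock: 8.35
tool_pos: [0.613, -0.1041, 0.0775]
ee_rot: [0.627, 0.779, 0.0, 0.0]
force: [3.2, 0.3, 5.7]
gripper_width: 0.0163
```

```bash
python3 rd.py 120 +
```

```text
clk 8.35 cmd 120 x 0.0426 y -0.1600 z 0.0775 Fx 3.18 Fy -0.43 Fz 5.73 Ft -6.55 Fr -0.12 w 0.0163
```

Call:
servo_tool:
  deltas:
    - [1,-0.6,-0.1,-0.9,0]
    - [1,-1.2,-0.3,-1.4,0]
    - [1,-1.4,-0.3,-1.6,0]
    - [1,-1.6,-0.4,-1.7,0]
    - [1,-1.8,-0.4,-1.8,0]

```text
clock: 8.85
tool_pos: [0.5963, -0.1078, 0.06]
ee_rot: [0.627, 0.779, 0.001, 0.001]
force: [5.9, 1.0, 5.5]
gripper_width: 0.0167
```

```bash
python3 rd.py 150 +; python3 -c "
from h import *
d=ctrl.get_image('side');cv2.imwrite('pics/side9.png',cv2.resize(d['color'][60:300,150:390],None,fx=2.4,fy=2.4))
d=ctrl.get_image('wrist');cv2.imwrite('pics/wrist9.png',(255*(d['color']/255)**.5).astype(np.uint8))"
```

```text
clk 8.85 cmd 150 x 0.0256 y -0.1600 z 0.0600 Fx 5.97 Fy -0.28 Fz 5.52 Ft -7.93 Fr -1.79 w 0.0167
```

View pics/side9.png

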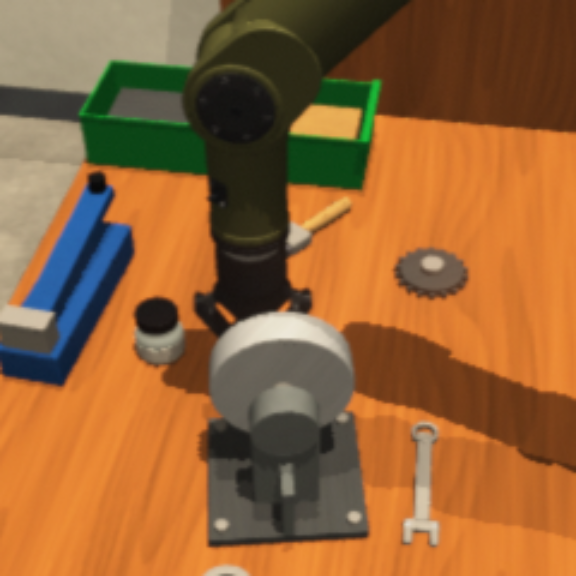

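View pics/wrist9.png

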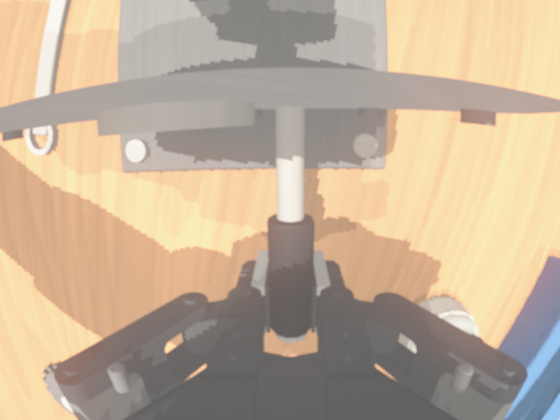

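Clear of drum and jar; grip unchanged. Continuing.

Call:
servo_tool:
  deltas:
    - [1,-1,-0.2,-0.5,0]
    - [1,-1.7,-0.4,-0.6,0]
    - [1,-2,-0.4,-0.7,0]
    - [1,-2.2,-0.5,-0.7,0]
    - [1,-2.4,-0.5,-0.7,0]

```text
clock: 9.45
tool_pos: [0.5733, -0.113, 0.0528]
ee_rot: [0.627, 0.779, 0.002, 0.002]
force: [9.7, 0.5, -0.8]
gripper_width: 0.0164
```

```bash
python3 rd.py 180 +
```

```text
clk 9.45 cmd 180 x 0.0020 y -0.1601 z 0.0528 Fx 9.64 Fy -1.56 Fz -0.78 Ft -9.64 Fr 0.78 w 0.0164
```

Call:
servo_tool:
  deltas:
    - [1,-1.1,-0.3,0.1,0]
    - [1,-1.8,-0.4,0.4,0]
    - [1,-2.1,-0.5,0.5,0]
    - [1,-2.3,-0.5,0.6,0]
    - [1,-2.5,-0.6,0.7,0]

```text
clock: 9.95
tool_pos: [0.5472, -0.1188, 0.0591]
ee_rot: [0.627, 0.779, 0.001, 0.001]
force: [8.5, 3.0, -4.7]
gripper_width: 0.0163
```

```bash
python3 rd.py 210 +
```

```text
clk 9.95 cmd 210 x -0.0248 y -0.1602 z 0.0591 Fx 8.93 Fy 1.16 Fz -4.71 Ft -10.09 Fr -0.39 w 0.0163
```

Call:
servo_tool:
  deltas:
    - [1,-0.8,-0.2,0.6,0]
    - [1,-1.4,-0.3,1.2,0]
    - [1,-1.5,-0.3,1.4,0]
    - [1,-1.7,-0.3,1.6,0]
    - [1,-1.8,-0.4,1.8,0]

```text
clock: 10.45
tool_pos: [0.5289, -0.1229, 0.077]
ee_rot: [0.627, 0.779, 0.001, 0.001]
force: [8.2, 3.0, -6.0]
gripper_width: 0.0166
```

```bash
python3 rd.py 240 +
```

```text
clk 10.45 cmd 240 x -0.0435 y -0.1603 z 0.0770 Fx 8.61 Fy 1.14 Fz -5.96 Ft -9.47 Fr -4.48 w 0.0166
```

Call:
servo_tool:
  deltas:
    - [1,-0.4,-0.1,1,0]
    - [1,-0.6,-0.1,1.8,0]
    - [1,-0.6,-0.1,2.1,0]
    - [1,-0.6,-0.1,2.3,0]
    - [1,-0.6,-0.1,2.5,0]

```text
clock: 10.95
tool_pos: [0.5219, -0.1244, 0.1016]
ee_rot: [0.627, 0.779, -0.0, -0.0]
force: [6.8, -0.4, -7.7]
gripper_width: 0.0165
```

```bash
python3 rd.py 270 +
```

```text
clk 10.95 cmd 270 x -0.0507 y -0.1603 z 0.1016 Fx 6.58 Fy -1.89 Fz -7.70 Ft -7.70 Fr -6.58 w 0.0165
```

Call:
servo_tool:
  deltas:
    - [1,0.1,0,1.1,0]
    - [1,0.3,0.1,1.8,0]
    - [1,0.5,0.1,2.1,0]
    - [1,0.5,0.1,2.3,0]
    - [1,0.6,0.1,2.5,0]

```text
clock: 11.45
tool_pos: [0.5276, -0.1231, 0.1264]
ee_rot: [0.627, 0.779, -0.0, -0.001]
force: [6.4, 0.8, -9.3]
gripper_width: 0.0167
```

```bash
python3 rd.py 300 +
```

```text
clk 11.45 cmd 300 x -0.0449 y -0.1602 z 0.1264 Fx 6.45 Fy -0.57 Fz -9.30 Ft -4.83 Fr -10.24 w 0.0167
```

Call:
servo_tool:
  deltas:
    - [1,0.7,0.2,0.9,0]
    - [1,1.2,0.3,1.4,0]
    - [1,1.5,0.4,1.6,0]
    - [1,1.7,0.4,1.7,0]
    - [1,1.8,0.4,1.8,0]

```text
clock: 11.95
tool_pos: [0.545, -0.1193, 0.1452]
ee_rot: [0.627, 0.779, -0.001, -0.001]
force: [-2.5, -2.2, -2.3]
gripper_width: 0.0164
```

```bash
python3 rd.py 330 +
```

```text
clk 11.95 cmd 330 x -0.0270 y -0.1602 z 0.1452 Fx -2.87 Fy -1.62 Fz -2.26 Ft -3.61 Fr -0.52 w 0.0164
```

Call:
servo_tool:
  deltas:
    - [1,1,0.2,0.5,0]
    - [1,1.8,0.4,0.6,0]
    - [1,2.1,0.5,0.7,0]
    - [1,2.3,0.5,0.7,0]
    - [1,2.5,0.6,0.7,0]

```text
clock: 12.45
tool_pos: [0.5714, -0.1133, 0.1527]
ee_rot: [0.627, 0.779, 0.0, 0.001]
force: [-1.2, -4.9, 2.6]
gripper_width: 0.0162
```

```bash
python3 rd.py 360 +
```

```text
clk 12.45 cmd 360 x 0.0000 y -0.1601 z 0.1527 Fx -2.19 Fy -4.56 Fz 2.57 Ft -2.19 Fr 2.57 w 0.0162
```

Call:
servo_tool:
  deltas:
    - [1,1,0.2,-0.1,0]
    - [1,1.8,0.4,-0.4,0]
    - [1,2.1,0.4,-0.5,0]
    - [1,2.2,0.5,-0.6,0]
    - [1,2.4,0.5,-0.7,0]

```text
clock: 12.95
tool_pos: [0.5958, -0.1079, 0.1457]
ee_rot: [0.627, 0.779, 0.001, 0.001]
force: [0.0, -1.0, 5.3]
gripper_width: 0.0165
```

```bash
python3 rd.py 390 +
```

```text
clk 12.95 cmd 390 x 0.0250 y -0.1600 z 0.1457 Fx -0.18 Fy -1.03 Fz 5.32 Ft -2.82 Fr 4.52 w 0.0165
```

Call:
servo_tool:
  deltas:
    - [1,0.9,0.2,-0.6,0]
    - [1,1.4,0.3,-1.2,0]
    - [1,1.6,0.4,-1.4,0]
    - [1,1.7,0.4,-1.6,0]
    - [1,1.8,0.4,-1.8,0]

```text
clock: 13.45
tool_pos: [0.6133, -0.104, 0.1273]
ee_rot: [0.627, 0.779, 0.0, 0.0]
force: [2.1, -2.7, 3.5]
gripper_width: 0.0168
```

```bash
python3 rd.py 420 +
python3 - <<'E'
import numpy as np
L=[l.split() for l in open('log.txt')]
R=np.array([[float(v) for v in l[1:]] for l in L if l[0]=='+'])[2:]
a=np.radians(R[:,1]);A=np.c_[np.ones(len(a)),np.sin(a),np.cos(a)]
print(R[:,[1,8,9]].round(1).tolist())
c,res,_,_=np.linalg.lstsq(A,R[:,8],rcond=None);print(c,np.hypot(*c[1:]),(R[:,8]-A@c).round(2))
# circle fit measured x,z
B=np.c_[2*R[:,2],2*R[:,4],np.ones(len(R))];q=np.linalg.lstsq(B,R[:,2]**2+R[:,4]**2,rcond=None)[0];print("centre",q[:2],"r",np.sqrt(q[2]+q[0]**2+q[1]**2))
print(np.degrees(np.arctan2(R[:,2]-q[0],R[:,4]-q[1])).round(1))
E
tail -1 log.txt; python3 tab.py 420 -30 13
```

```text
clk 13.45 cmd 420 x 0.0430 y -0.1599 z 0.1273 Fx 1.43 Fy -3.08 Fz 3.52 Ft -2.33 Fr 3.00 w 0.0168
[[90.0, -4.2, 5.5], [120.0, -6.6, -0.1], [150.0, -7.9, -1.8], [180.0, -9.6, 0.8], [210.0, -10.1, -0.4], [240.0, -9.5, -4.5], [270.0, -7.7, -6.6], [300.0, -4.8, -10.2], [330.0, -3.6, -0.5], [360.0, -2.2, 2.6], [390.0, -2.8, 4.5], [420.0, -2.3, 3.0]]
[-5.94912167  1.60635527  3.65275251] 3.990360656475611 [ 0.12 -0.17  0.38 -0.04 -0.17 -0.3  -0.15  0.69 -0.02  0.11 -0.84  0.4 ]
centre [-0.00063077  0.10275063] r 0.0500295394014293
[  90.5  120.2  148.5  177.  -151.  -120.9  -91.4  -61.9  -31.9    0.7
   30.8   60.6]
+ 13.45000 420.00000 0.04296 -0.15992 0.12728 1.43255 -3.08296 3.51781 -2.33024 2.99953 0.01678
420 390 [[-0.6, -0.1, 0.9], [-1.2, -0.3, 1.4], [-1.4, -0.3, 1.6], [-1.6, -0.4, 1.7], [-1.8, -0.4, 1.8]]
390 360 [[-1.0, -0.2, 0.5], [-1.7, -0.4, 0.6], [-2.0, -0.4, 0.7], [-2.2, -0.5, 0.7], [-2.4, -0.5, 0.7]]
360 330 [[-1.1, -0.3, -0.1], [-1.8, -0.4, -0.4], [-2.1, -0.5, -0.5], [-2.3, -0.5, -0.6], [-2.5, -0.6, -0.7]]
330 300 [[-0.8, -0.2, -0.6], [-1.4, -0.3, -1.2], [-1.5, -0.3, -1.4], [
[... 228 characters left out ...]
 [0.6, 0.1, -2.5]]
240 210 [[0.7, 0.2, -0.9], [1.2, 0.3, -1.4], [1.5, 0.4, -1.6], [1.7, 0.4, -1.7], [1.8, 0.4, -1.8]]
210 180 [[1.0, 0.2, -0.5], [1.8, 0.4, -0.6], [2.1, 0.5, -0.7], [2.3, 0.5, -0.7], [2.5, 0.6, -0.7]]
180 150 [[1.0, 0.2, 0.1], [1.8, 0.4, 0.4], [2.1, 0.4, 0.5], [2.2, 0.5, 0.6], [2.4, 0.5, 0.7]]
150 120 [[0.9, 0.2, 0.6], [1.4, 0.3, 1.2], [1.6, 0.4, 1.4], [1.7, 0.4, 1.6], [1.8, 0.4, 1.8]]
120 90 [[0.4, 0.1, 1.0], [0.6, 0.1, 1.8], [0.6, 0.1, 2.1], [0.6, 0.1, 2.3], [0.7, 0.1, 2.5]]
90 60 [[-0.2, 0.0, 1.1], [-0.4, -0.0, 1.8], [-0.5, -0.1, 2.1], [-0.6, -0.1, 2.3], [-0.7, -0.1, 2.5]]
60 30 [[-0.6, -0.1, 0.9], [-1.2, -0.3, 1.4], [-1.4, -0.3, 1.6], [-1.6, -0.4, 1.7], [-1.8, -0.4, 1.8]]
```

Forward turn (390°): clean sine fit, drag 5.9 N (stated 5.6), pull amplitude 4.0 N (stated 3.8–4.9), and a circle radius of 50.03 mm. The heavy side is about 66° ahead of the handle, so it's down at a ≈ 114°. Now checking by going back the other way.

Call:
servo_tool:
  deltas:
    - [1,-0.6,-0.1,0.9,0]
    - [1,-1.2,-0.3,1.4,0]
    - [1,-1.4,-0.3,1.6,0]
    - [1,-1.6,-0.4,1.7,0]
    - [1,-1.8,-0.4,1.8,0]

```text
clock: 13.95
tool_pos: [0.5968, -0.1076, 0.1452]
ee_rot: [0.626, 0.779, 0.001, 0.001]
force: [9.1, -3.0, -4.4]
gripper_width: 0.0163
```

```bash
python3 rd.py 390 -
```

```text
clk 13.95 cmd 390 x 0.0260 y -0.1599 z 0.1452 Fx 8.28 Fy -4.92 Fz -4.44 Ft 9.39 Fr 0.29 w 0.0163
```

Call:
servo_tool:
  deltas:
    - [1,-1,-0.2,0.5,0]
    - [1,-1.7,-0.4,0.6,0]
    - [1,-2,-0.4,0.7,0]
    - [1,-2.2,-0.5,0.7,0]
    - [1,-2.4,-0.5,0.7,0]

```text
clock: 14.45
tool_pos: [0.5736, -0.1128, 0.1527]
ee_rot: [0.626, 0.779, 0.002, 0.002]
force: [10.7, -2.9, -3.0]
gripper_width: 0.0166
```

```bash
python3 rd.py 360 -
```

```text
clk 14.45 cmd 360 x 0.0022 y -0.1600 z 0.1527 Fx 9.85 Fy -5.14 Fz -2.97 Ft 9.85 Fr -2.97 w 0.0166
```

Call:
servo_tool:
  deltas:
    - [1,-1.1,-0.3,-0.1,0]
    - [1,-1.8,-0.4,-0.4,0]
    - [1,-2.1,-0.5,-0.5,0]
    - [1,-2.3,-0.5,-0.6,0]
    - [1,-2.5,-0.6,-0.7,0]

```text
clock: 14.95
tool_pos: [0.5487, -0.1185, 0.1471]
ee_rot: [0.626, 0.78, 0.002, 0.003]
force: [4.9, -0.6, 7.3]
gripper_width: 0.0164
```

```bash
python3 rd.py 330 -
```

```text
clk 14.95 cmd 330 x -0.0232 y -0.1602 z 0.1471 Fx 4.65 Fy -1.61 Fz 7.34 Ft 7.69 Fr 4.03 w 0.0164
```

Call:
servo_tool:
  deltas:
    - [1,-0.8,-0.2,-0.6,0]
    - [1,-1.4,-0.3,-1.2,0]
    - [1,-1.5,-0.3,-1.4,0]
    - [1,-1.7,-0.3,-1.6,0]
    - [1,-1.8,-0.4,-1.8,0]

```text
clock: 15.45
tool_pos: [0.5288, -0.1229, 0.128]
ee_rot: [0.627, 0.779, 0.001, 0.001]
force: [1.4, -1.0, 5.9]
gripper_width: 0.0164
```

```bash
python3 rd.py 300 -
```

```text
clk 15.45 cmd 300 x -0.0436 y -0.1603 z 0.1280 Fx 1.17 Fy -1.26 Fz 5.93 Ft 5.72 Fr 1.96 w 0.0164
```

Call:
servo_tool:
  deltas:
    - [1,-0.4,-0.1,-1,0]
    - [1,-0.6,-0.1,-1.8,0]
    - [1,-0.6,-0.1,-2.1,0]
    - [1,-0.6,-0.1,-2.3,0]
    - [1,-0.6,-0.1,-2.5,0]

```text
clock: 15.95
tool_pos: [0.522, -0.1244, 0.1022]
ee_rot: [0.627, 0.779, -0.0, 0.0]
force: [2.1, -4.7, 4.7]
gripper_width: 0.0164
```

```bash
python3 rd.py 270 -
```

```text
clk 15.95 cmd 270 x -0.0506 y -0.1603 z 0.1022 Fx 1.04 Fy -5.04 Fz 4.71 Ft 4.71 Fr -1.04 w 0.0164
```

Call:
servo_tool:
  deltas:
    - [1,0.1,0,-1.1,0]
    - [1,0.3,0.1,-1.8,0]
    - [1,0.5,0.1,-2.1,0]
    - [1,0.5,0.1,-2.3,0]
    - [1,0.6,0.1,-2.5,0]

```text
clock: 16.45
tool_pos: [0.5287, -0.1229, 0.0773]
ee_rot: [0.627, 0.779, 0.0, 0.0]
force: [2.9, -2.8, 4.0]
gripper_width: 0.0163
```

```bash
python3 rd.py 240 -
```

```text
clk 16.45 cmd 240 x -0.0437 y -0.1602 z 0.0773 Fx 2.18 Fy -3.39 Fz 4.02 Ft 2.39 Fr -3.90 w 0.0163
```

Call:
servo_tool:
  deltas:
    - [1,0.7,0.2,-0.9,0]
    - [1,1.2,0.3,-1.4,0]
    - [1,1.5,0.4,-1.6,0]
    - [1,1.7,0.4,-1.7,0]
    - [1,1.8,0.4,-1.8,0]

```text
clock: 16.95
tool_pos: [0.5465, -0.1189, 0.0593]
ee_rot: [0.627, 0.779, 0.0, 0.0]
force: [2.0, -2.5, 6.5]
gripper_width: 0.0168
```

```bash
python3 rd.py 210 -
```

```text
clk 16.95 cmd 210 x -0.0255 y -0.1601 z 0.0593 Fx 1.47 Fy -2.84 Fz 6.54 Ft 2.00 Fr -6.40 w 0.0168
```

Call:
servo_tool:
  deltas:
    - [1,1,0.2,-0.5,0]
    - [1,1.8,0.4,-0.6,0]
    - [1,2.1,0.5,-0.7,0]
    - [1,2.3,0.5,-0.7,0]
    - [1,2.5,0.6,-0.7,0]

```text
clock: 17.45
tool_pos: [0.5706, -0.1135, 0.0526]
ee_rot: [0.627, 0.779, -0.001, -0.0]
force: [-0.4, -5.2, 9.2]
gripper_width: 0.0165
```

```bash
python3 rd.py 180 -
```

```text
clk 17.45 cmd 180 x -0.0008 y -0.1600 z 0.0526 Fx -1.54 Fy -5.02 Fz 9.19 Ft 1.54 Fr -9.19 w 0.0165
```

Call:
servo_tool:
  deltas:
    - [1,1,0.2,0.1,0]
    - [1,1.8,0.4,0.4,0]
    - [1,2.1,0.4,0.5,0]
    - [1,2.2,0.5,0.6,0]
    - [1,2.4,0.5,0.7,0]

```text
clock: 17.95
tool_pos: [0.5922, -0.1086, 0.0579]
ee_rot: [0.627, 0.779, -0.002, -0.002]
force: [-2.4, -4.3, -0.7]
gripper_width: 0.0165
```

```bash
python3 rd.py 150 -
```

```text
clk 17.95 cmd 150 x 0.0213 y -0.1599 z 0.0579 Fx -3.30 Fy -3.66 Fz -0.69 Ft 3.20 Fr -1.05 w 0.0165
```

Call:
servo_tool:
  deltas:
    - [1,0.9,0.2,0.6,0]
    - [1,1.4,0.3,1.2,0]
    - [1,1.6,0.4,1.4,0]
    - [1,1.7,0.4,1.6,0]
    - [1,1.8,0.4,1.8,0]

```text
clock: 18.45
tool_pos: [0.6122, -0.1042, 0.0765]
ee_rot: [0.627, 0.779, -0.001, -0.001]
force: [0.1, -3.7, -6.7]
gripper_width: 0.0167
```

```bash
python3 rd.py 120 -
```

```text
clk 18.45 cmd 120 x 0.0419 y -0.1599 z 0.0765 Fx -0.70 Fy -3.63 Fz -6.68 Ft 6.14 Fr 2.74 w 0.0167
```

Call:
servo_tool:
  deltas:
    - [1,0.4,0.1,1,0]
    - [1,0.6,0.1,1.8,0]
    - [1,0.6,0.1,2.1,0]
    - [1,0.6,0.1,2.3,0]
    - [1,0.7,0.1,2.5,0]

```text
clock: 18.95
tool_pos: [0.6196, -0.1025, 0.1021]
ee_rot: [0.626, 0.779, -0.0, -0.001]
force: [-0.2, -2.8, -7.1]
gripper_width: 0.0167
```

```bash
python3 rd.py 90 -
cat > fit.py <<'E'
import numpy as np
from scipy.optimize import least_squares
L=[l.split() for l in open('log.txt')]
R={d:np.array([[float(v) for v in l[1:]] for l in L if l[0]==d]) for d in '+-'}
R['+']=R['+'][2:]
for d in '+-':
    r=R[d];B=np.c_[2*r[:,2],2*r[:,4],np.ones(len(r))];q=np.linalg.lstsq(B,r[:,2]**2+r[:,4]**2,rcond=None)[0];print(d,"centre",q[:2],"r",np.sqrt(q[2]+q[0]**2+q[1]**2))
A=[];y=[];rad=[]
for d in '+-':
    r=R[d]; an=np.arctan2(r[:,2]+.0006,r[:,4]-.1028)
    Ft=r[:,5]*np.cos(an)-r[:,7]*np.sin(an)
    M=np.c_[np.ones(len(an)),np.sin(an),np.cos(an)];c=np.linalg.lstsq(M,Ft,rcond=None)[0]
    print(d,c.round(2),"amp",np.hypot(*c[1:]).round(2),"phi",np.degrees(np.arctan2(c[2],c[1])).round(1),"down at",180-np.degrees(np.arctan2(c[2],c[1])).round(1),(Ft-M@c).round(1))
    sg=1 if d=='+' else -1
    A+=[[sg,np.sin(t),np.cos(t)] for t in an];y+=list(Ft)
    print("mean Fx,Fz",r[:,5].mean(),r[:,7].mean())
c=np.linalg.lstsq(np.array(A),np.array(y),rcond=None)[0];print("both",c,"down at",180-np.degrees(np.arctan2(c[2],c[1])),np.hypot(*c[1:]))
E
python3 fit.py
```

```text
clk 18.95 cmd 90 x 0.0494 y -0.1599 z 0.1021 Fx -0.83 Fy -2.73 Fz -7.13 Ft 7.13 Fr -0.83 w 0.0167
+ centre [-0.00063077  0.10275063] r 0.0500295394014293
- centre [-0.0005772   0.10270145] r 0.050004250810122386
+ [-5.99  1.63  3.66] amp 4.0 phi 66.0 down at 114.0 [ 0.1 -0.1  0.3 -0.  -0.1 -0.3 -0.2  0.5  0.1  0.1 -0.9  0.4]
mean Fx,Fz 4.256115833333333 -0.3179616666666667
- [5.73 1.73 3.52] amp 3.92 phi 63.8 down at 116.2 [-0.3  0.7 -0.6 -0.3  0.7 -0.1  0.2 -0.6 -0.1  0.7 -0.3]
mean Fx,Fz 2.024231818181818 1.4371918181818177
both [-5.86804924  1.68604904  3.59309249] down at 115.13819188706452 3.9690143616666558
```

Both directions agree (114.0° and 116.2°, combined 115°). Bringing the handle from 90° to 115°.

Call:
servo_tool:
  deltas:
    - [1,0,0,-0.7,0]
    - [1,-0.2,0,-1.4,0]
    - [1,-0.4,-0.1,-1.9,0]
    - [1,-0.5,-0.1,-2.1,0]
    - [1,-0.5,-0.1,-2.1,0]

```text
clock: 19.45
tool_pos: [0.6151, -0.1035, 0.0816]
ee_rot: [0.626, 0.779, 0.0, 0.0]
force: [-0.7, -1.4, 1.8]
gripper_width: 0.0163
```

Call:
servo_tool:
  deltas:
    - [1,0,0,0,0]
    - [1,0,0,0,0]
    - [1,0,0,0,0]
    - [1,0,0,0,0]
    - [1,0,0,0,0]

```text
clock: 19.95
tool_pos: [0.6151, -0.1035, 0.0816]
ee_rot: [0.626, 0.779, 0.0, -0.0]
force: [-1.6, 0.3, 5.6]
gripper_width: 0.0165
```

```bash
python3 rd.py 115 f
python3 - <<'E'
from h import *
l=open('log.txt').read().split('\n')[-2].split();x,z=float(l[3]),float(l[5]);print("angle",np.degrees(np.arctan2(x+.0006,z-.1027)),"speeds",np.abs(ctrl.get_state()['qd']).max())
for n in ("wrist","scene"):
    d=ctrl.get_image(n);c=d["color"];cv2.imwrite(f"pics/{n}F.png",(255*(c/255)**.6).astype(np.uint8))
E
```

```text
clk 19.95 cmd 115 x 0.0448 y -0.1599 z 0.0816 Fx -1.50 Fy 0.61 Fz 5.61 Ft -4.45 Fr -3.73 w 0.0165
angle 114.97405293700244 speeds 0.001737119319194889
```

View pics/wristF.png

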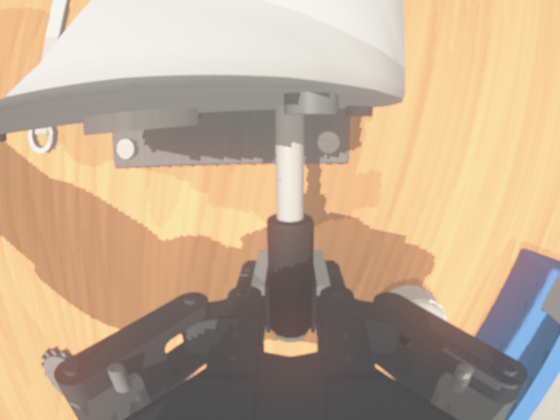

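View pics/sceneF.png

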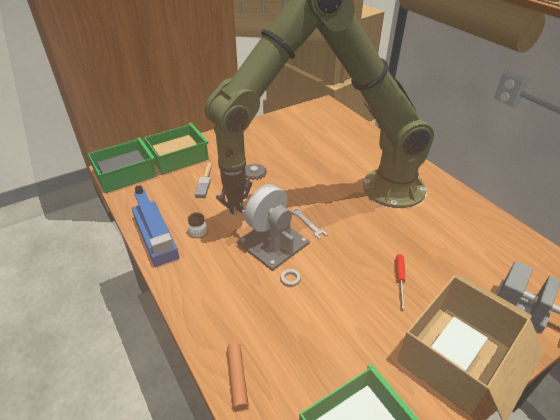

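The handle is still gripped (x = 268–313) at 115°, everything is motionless, and the jar, ring, spanner, driver, brush and sprocket are where they were. Handing in.

```bash
python3 -c "
from workcell import ctrl
print(ctrl.finish_job()); s=ctrl.get_state(); print(s['clock'],s['tool_pos'],s['gripper_width'])"
```

```text
the job is handed in; nothing more can be done
None
the job is handed in; nothing more can be done
```

I handed the job in at about 20 s of the 64 s allowed. The drum is held still at a handle angle of 115°, which my force readings put as heavy side straight down.

- **Turning:** I gripped the crank handle and turned the drum +390°, then about 330° back, halting every 30° to read the force.
- **Heavy side:** The forward readings put it down at 114.0° and the backward ones at 116.2°. I used the combined figure of 115°. The fit gave a pull of about 4.0 N and a drag of about 5.9 N, against the stated 3.8–4.9 N and 5.6 N. The grip's path fitted a circle of 50.0 mm radius.
- **Last checks:** The measured handle angle was 115.0°, the fingers were 16.5 mm apart on the grip, and joint speeds were near zero. In the last picture nothing else on the bench looked moved, though I judged that by eye.

**Problems along the way:**
- **Failed grasps:** The first two attempts closed above the grip and pushed the handle round by roughly 0.15 rad. The fingertips sat farther back than the stated `ctrl.nose_length` implied, so I regripped about 4 cm lower than the first attempt.
- **Discarded readings:** I left the 30° and 60° readings out of the fit because the arm had overshot on its first step.
- **Force sensor:** The force zero may be off by about 0.5 N, which could shift the heavy-side angle by about 8°.

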